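Check that a trolley brake lever stops short of its bar

ROBOT

A 6-joint arm with a two-finger parallel gripper is mounted at the origin on the work surface. World frame = base frame: x ahead of the robot, y to its left, z up, the work surface at z = 0. Lengths are in m, angles in rad, forces in N, time in s.
With the tool pointing down it reaches from about 0.25 to 0.8 m from the base axis. Payload 8.5 kg.
Tool frame: the origin (TCP) lies at the very end of the fingers, on their centre line; the grasp point (between the pads) lies 19 mm behind it; z points along the fingers, x is the direction in which the jaws open and shut, and the axes are right-handed (so a half turn about z gives the same grasp; the last joint's range is limited). The gripper opens to 85 mm and grips with 20 to 120 N. Pads are 22 mm wide; open, the fingers measure 114 mm over their backs; the gripper's body (76 mm by 85 mm) begins 54 mm behind the grasp point. The pads swing forward as they close: fully open they stand 13 mm farther back than shut.
Start: joints at [1.159, 0.238, -0.013, 1.319, 0, 1.571], TCP at [0.21, 0.481, 0.231] pointing down, gripper open.
Joint ranges: [-2.66, 2.66], [-1.03, 1.9], [-1.14, 1.46], [-1.82, 2.27], [-1.45, 1.34], [-3.14, 3.14]. Speed limits (rad/s): [2.22, 2.22, 2.79, 3.14, 3.14, 3.14].

INTERFACE

Orientations are given as [roll, pitch, yaw] about the fixed x, y, z axes, in that order (R = Rz(yaw) Ry(pitch) Rx(roll)).
In Python, from cell import status, vision, arm gives the robot as it stands. The module is installed in compiled form; this text tells all that it offers.
- The arm moves only by the tool carry_out, never from a script. Its argument "increments" is a list of rows, each an object with "linear": the shift along the tool's x, y, z in cm, a list of three; "turn": the turn, a rotation vector about the tool's x, y, z in degrees, a list of three. In form: [{"linear": [x, y, z], "turn": [wx, wy, wz]}, ...]. A call has 1 to 8 rows; each row shifts and turns the commanded pose from where the row before left it, along the tool's axes as they then stand; what a row does not reach is not made up. A row lasts 1/8 s, in which the tool goes at most 62.5 mm and 10.7 degrees, less where a joint would pass 70% of its speed; a pose out of reach is approached as far as the arm can. A call with a gripper value outside its range is refused whole. "gripper" is the closure, from 0 (fully open) to 1 (shut), set as the call begins (left out, the last holds). The fingers move at their own pace and stop on an object; the grip force is fixed at half the most. Time passes only in rows, so rows that do not move let the fingers close. It gives the time, the measured TCP pose, the force and the opening at its end, in the units of the state.
- status.state(): the state, without advancing time (a new reading comes with each control period).
- vision.capture(name): name is "scene" or "top"; returns a dict with "pixels" (420x560x3 uint8, red, green, blue), "depth" (420x560 float32, m along the optical axis (not along the pixel's ray), 0 where there is no reading), "intrinsics" (3x3 intrinsics, pixels), "eye" and "orientation" of the camera in the world. Camera axes: x right, y up, looking along -z (the intrinsics and any distortion apply to the point x, -y, -z); pixel columns grow to the right and rows downward; lengths in m; the calibration is good to about 2 mm. A picture is of the moment at which its call begins.
- arm.sign_off(): hands the job in, once; it reports no verdict.
The state is a dict: "t": time; "joint_pos": joint angles; "qvel": joint speeds; "joint_torque": joint torques, N m; "eef_pos": TCP position; "tcp_rot": TCP orientation; "ft_force": force on the tool from outside, world axes, zero at the start; "ft_torque": the same for the moment, N m; "gripper_width": opening from 0.0 (shut) to 1.0 (fully open).
Only numpy, scipy, OpenCV 4.12 (cv2) and the standard library are available. Lean on these libraries where they do the work, as an engineer would, in place of code of your own. Each camera call takes 0.05 s, during which the arm holds its last target. There are 200 camera calls.

TASK

Check the brake lever on the serving trolley's push-handle, which stands on the counter: with the outside of your fingers press the lever in towards its bar until it comes up against its stop, keep it there for about a second, let it spring all the way back out, then press it in to the stop again and finish while still holding it there, so that I can look at the gap left between lever and bar. Push only on the lever's outer side, gently and without forcing it: do not pinch or hook the lever, do not touch the bar, do not shove, tip or lift the stand, and leave everything else on the counter as it is.

Things in the scene. Friction and masses are not known exactly. Their poses are not given: they have to be found in the camera images.
- stand: loose stand: a steel foot plate 180 (x) x 290 (y) x 12 mm with two upright posts (22 mm thick, at y = +120 and -120 mm) that carry the bar; about 4.5 kg with all it carries, stays put by friction under 20 N. Origin: centre of the plate's underside; z up. The lever stands on the stand's -x side, so it is pressed in along about the stand's +x, which always points away from the robot within about 29 degrees
- grip_bar: fixed horizontal rubber grip bar across the posts, 28 mm thick, 270 mm long, along the stand's y; its axis is 140 mm above the stand's underside, at x = 0 of the stand. Origin and axes are the stand's. With its lever clamp it reaches up to 159 mm above the counter, and nothing on the stand is higher
- lever (a joint): angle of the brake lever about its upright pivot, which stands in the stand's frame at x = -40, y = +100 mm. 0 = sprung out, at rest; grows as the lever is pressed in towards the bar; 0.35 rad = against its built-in stop, lever parallel to the bar with 20 mm free between them. A spring brings it back: pushing at press_point takes about 3 N at first and 8 N just before the stop; beyond that the stop is rigid
- blade: the lever's aluminium blade: flat bar 12 mm thick (its x), 155 mm long plus a rounded end (to 167 mm; the end is 18 mm thick), 22 mm high (its z, from 129 to 151 mm above the counter), sharing the lever's pivot. Origin: on the pivot axis at mid-height (140 mm above the counter). It runs from the pivot along its own -y; its own -x is the outer side to push on, +x faces the bar. At rest it is turned -0.35 rad about z from the stand's axes, at the stop it is in line with them
- press_point (a point): middle of the height of the blade's outer face, 130 mm from the pivot: the place to press. Axes as the blade's (pressed along about +x). It moves about 45 mm between rest and stop
- plate: teal silicone placemat-style plate, fixed to the counter by suction, 240 x 200 mm, 24 mm high, beyond the stand's -y end; origin under its centre
- tin: aluminium snack tin with press lid, 98 mm across, 64 mm high, loose, beyond the stand's +y end; origin under its centre
- cup: green plastic cup, 76 mm across, 95 mm high, loose, in front of the stand to one side of the lever, swapped with the shaker; origin under its centre
- fork: bamboo fork lying flat, 190 mm long along its x, 7 mm thick, loose, in front of the stand; origin under its middle
- jar: amber glass jar with steel lid, 72 mm across, 110 mm high, loose, behind the stand, swapped with the bowl; origin under its centre
- bowl: white ceramic bowl, 110 mm across, 50 mm high, loose, behind the stand; origin under its centre
- shaker: turned dark wood salt shaker, 52 mm across, 92 mm high, loose, in front of the stand to one side of the lever, swapped with the cup; origin under its centre

How it is judged:
On the way, in this order (a step that is already met when the one before it is completed fails the run):
1. the lever is pressed in to its stop by the fingers and kept there for half a second (value of joint lever above 0.315 rad and contact force between the fingers and blade above 1.5 N), for 0.5 s.
2. the lever is let all the way back out (value of joint lever below 0.03 rad), for 0.1 s.
At the end, for the whole second after the job is handed in: The lever is held in at its stop (lever above 0.315 rad of 0.35) by the fingers pressing on its blade with 1.5 to 30 N, the bar untouched, the stand upright within 20 mm of where it stood and every bystander within 25 mm of its place (all of step 1 and contact force between the fingers and blade below 30 N and contact force between anything else and grip_bar below 1 N and velocity of joint lever below 0.1 rad/s and distance of stand from where it was at the start of the episode below 0.02 m and angle between stand's own z axis and vertical below 0.03 rad and distance of each of tin, cup, fork, jar, bowl, shaker from where it was at the start of the episode below 0.025 m); the arm keeps its last pose, push and grip.
It fails at once if the bar is touched or squeezed (contact force between any of the fingers, the arm and grip_bar above 2 N).
It fails at once if the lever is pinched between the fingers or hooked from the bar's side (contact force between the fingers and blade above 1 N and x of the grasp point in the frame of blade above 0 m).
It fails at once if the lever is forced (over 45 N) (contact force between the fingers and blade above 45 N).
It fails at once if the stand is shoved, tipped or lifted (distance of stand from where it was at the start of the episode above 0.02 m or angle between stand's own z axis and vertical above 0.08 rad or height (world z) of stand above 0.01 m).
It fails at once if a bystander is moved, lifted or carried (distance of any of tin, cup, fork, jar, bowl, shaker from where it was at the start of the episode above 0.025 m).
It also fails if it takes over 45 s, if anything falls off the work surface, if the arm or the gripper's body presses on something with over 40 N, if the wrist force passes 120 N, or if a joint passes its speed limit or range.

## Working session

There is one attempt and no reset: what is moved stays moved. The work goes in short steps, Python scripts to look and compute and a tool call to move; the robot and the scene stay as the last step left them, time stands still between calls to the robot, and variables do not carry over. Pictures are saved under pics/ and viewed, about 8 in all and at most 12, crops included, and the job is handed in when it is done.

Besides the shell and the picture viewer there is one more tool, called after ">>>" by a JSON object that holds its "fn" and its "kwargs", one argument or row to a line. carry_out: Moves the arm, as the interface text tells. Its arguments: {"type":"object","properties":{"increments":{"type":"array"},"gripper":{"type":"number"}},"required":["increments"]}

```bash
mkdir -p pics; cat > h.py <<'E'
import numpy as np, cv2
from scipy.spatial.transform import Rotation as R
from cell import status, vision, arm
def cap(n,save=None):
    c=vision.capture(n)
    if save: cv2.imwrite('pics/'+save,c['pixels'][...,::-1])
    return c
def rot(c):
    o=np.array(c['orientation'],float)
    return o if o.shape==(3,3) else R.from_euler('xyz',o).as_matrix() if o.size==3 else None
def cloud(c):
    K=c['intrinsics'];d=c['depth'];v,u=np.mgrid[:420,:560]
    p=np.stack([(u-K[0,2])/K[0,0]*d,-(v-K[1,2])/K[1,1]*d,-d],-1)
    return p@rot(c).T+np.array(c['eye'])
E
python3 - <<'E'
from h import *
for n in('top','scene'):
    c=cap(n,n+'0.png');print(n,c['eye'],c['orientation'],c['intrinsics'],[k for k in c])
    np.savez(n+'.npz',pts=cloud(c),d=c['depth'],rgb=c['pixels'])
print(status.state())
E
```

```text
top [0.51273594 0.05701397 1.01733912] [ 0.08280109 -0.01120272 -1.57118356] [[391.24156723   0.         274.47841628]
 [  0.         391.24156723 200.43271656]
 [  0.           0.           1.        ]] ['pixels', 'depth', 'intrinsics', 'eye', 'orientation']
scene [0.98100542 0.62021716 1.03086652] [6.44141009e-01 2.51213582e-03 2.55421575e+00] [[466.40857231   0.         282.20605172]
 [  0.         466.40857231 216.70102394]
 [  0.           0.           1.        ]] ['pixels', 'depth', 'intrinsics', 'eye', 'orientation']
{'t': 0.1, 'joint_pos': array([ 1.15900570e+00,  2.38725722e-01, -1.41813597e-02,  1.31921732e+00,
       -3.20759862e-06,  1.57078662e+00]), 'qvel': array([-0.0014544 , -0.0008015 ,  0.00333824,  0.00082182,  0.0003807 ,
       -0.00200703]), 'joint_torque': array([ 9.16837125e-04, -5.39724040e+01,  3.46997488e+01,  1.34751928e-02,
        1.97184647e-05, -1.11905237e-05]), 'eef_pos': array([0.20997747, 0.48075729, 0.23073489]), 'tcp_rot': array([3.14158946e+00, 1.32807347e-03, 1.15901540e+00]), 'ft_force': array([-0.07346135,  0.48265562, -0.7733032 ]), 'ft_torque': array([ 0.01649625,  0.00867453, -0.04675316]), 'gripper_width': 1.0019848772373143}
```

View pics/top0.png

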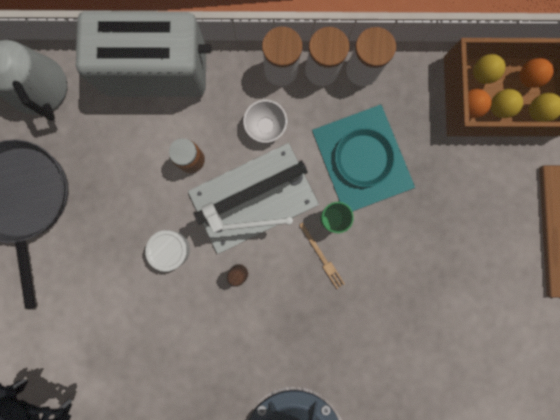

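View pics/scene0.png

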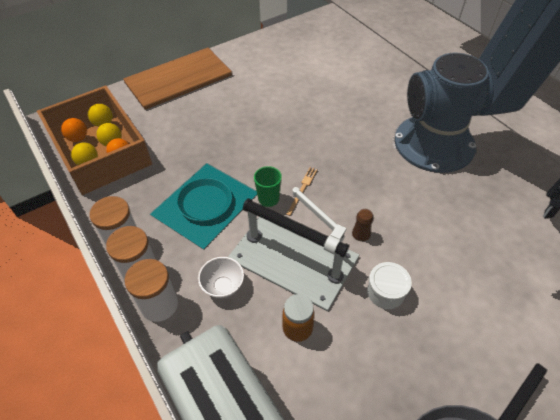

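The top view shows the bar from (197,217) to (305,170) and the lever from its pivot at about (212,222) to its tip at (291,221). The cup is at (338,218), the shaker at (237,275) and the fork at (322,255). Next I'll measure these in metres.

```bash
python3 - <<'E'
from h import *
for n in('top','scene'):
    f=np.load(n+'.npz');p=f['pts'];rgb=f['rgb'].astype(int);z=p[...,2]
    v=rgb.max(-1); near=(np.abs(p[...,0]-.52)<.25)&(np.abs(p[...,1]-.1)<.25)
    print(n,'counter z',np.median(z[near&(z<.03)]))
    bar=near&(v<60)&(z>.135)&(z<.17)
    if bar.sum()>20:
        r=cv2.minAreaRect(p[bar][:,:2].astype(np.float32)*1000);print('bar',bar.sum(),r,np.percentile(z[bar],[50,95]))
        x=p[bar][:,:2];c=x.mean(0);d=np.linalg.svd(x-c)[2][0];print(' c',c,'yaw of y-axis',np.degrees(np.arctan2(*(d*np.sign(d[1]))[::-1])))
    bl=near&(v>140)&(z>.135)&(z<.17)
    q=p[bl];print('white',bl.sum(),cv2.minAreaRect(q[:,:2].astype(np.float32)*1000),np.percentile(z[bl],[5,50,95]))
    # bar ends/tip
    i=np.argmin(q[:,1]);print('tip',q[i])
    for nm,m in dict(cup=(rgb[...,1]>rgb[...,0]*1.6)&(rgb[...,1]>rgb[...,2]*1.3)&(z>.06),tall=near&(z>.08)).items():
        k,l,s,ce=cv2.connectedComponentsWithStats(m.astype(np.uint8))
        for j in range(1,k):
            if s[j,4]>60: w=p[l==j];print(nm,s[j,4],ce[j].round(),w.mean(0).round(3),w.min(0).round(3),w.max(0).round(3))
E
```

```text
top counter z 0.0017579116649690807
bar 1058 ((602.3673095703125, 101.79338836669922), (25.925010681152344, 265.30072021484375), 26.287511825561523) [0.15312556 0.1562167 ]
 c [0.60782003 0.0880463 ] yaw of y-axis 116.04376271628654
white 720 ((534.3745727539062, 112.05157470703125), (202.43630981445312, 64.2442855834961), 79.02278900146484) [0.14829276 0.15315103 0.16122449]
tip [0.541237   0.00841287 0.14941205]
tall 707 [184. 153.] [0.7   0.259 0.111] [0.513 0.057 0.08 ] [0.736 0.296 1.017]
tall 2143 [248. 201.] [0.583 0.106 0.154] [ 0.513 -0.026  0.084] [0.676 0.229 1.017]
tall 234 [339. 217.] [ 0.551 -0.106  0.097] [ 0.512 -0.139  0.08 ] [0.586 0.057 1.017]
tall 261 [235. 277.] [0.411 0.138 0.096] [0.388 0.057 0.08 ] [0.513 0.159 1.017]
scene counter z 0.0013864329107269313
bar 1032 ((606.4932250976562, 103.21604919433594), (30.379016876220703, 268.8276062011719), 26.193923950195312) [0.15085781 0.15550005]
 c [0.6137015  0.09741533] yaw of y-axis 115.78987617951024
white 593 ((555.9030151367188, 114.24603271484375), (66.88993835449219, 207.94334411621094), 6.2705230712890625) [0.14563775 0.1523642  0.1603475 ]
tip [0.54093727 0.00800414 0.15014795]
cup 457 [267. 180.] [ 0.555 -0.097  0.087] [ 0.516 -0.137  0.06 ] [0.981 0.62  1.031]
tall 274 [267. 177.] [ 0.55  -0.102  0.09 ] [ 0.513 -0.142  0.08 ] [ 0.589 -0.063  0.1  ]
tall 2185 [303. 225.] [0.587 0.112 0.145] [ 0.515 -0.023  0.08 ] [0.679 0.23  0.166]
tall 181 [365. 215.] [0.413 0.142 0.088] [0.391 0.122 0.08 ] [0.432 0.162 0.096]
tall 840 [298. 311.] [0.709 0.27  0.104] [0.671 0.233 0.08 ] [0.74  0.301 0.115]
```

>>> {"fn": "carry_out", "kwargs": {
  "increments": [
    {"linear":[0,0,0],"turn":[0,0,-7]},
    {"linear":[0,0,0],"turn":[0,0,-8]},
    {"linear":[0,0,0],"turn":[0,0,-9]},
    {"linear":[0,0,0],"turn":[0,0,-9]},
    {"linear":[0,0,0],"turn":[0,0,-9]},
    {"linear":[0,0,0],"turn":[0,0,-7.8]},
    {"linear":[0,0,0],"turn":[0,0,0]}
  ],
  "gripper": 1
}}

```text
t: 0.98
eef_pos: [0.21, 0.4809, 0.231]
tcp_rot: [-3.141, 0.0, 2.027]
ft_force: [0.1, 0.4, -0.6]
gripper_width: -0.002
```

>>> {"fn": "carry_out", "kwargs": {
  "increments": [
    {"linear":[-2.5,0.2,0],"turn":[0,0,0]},
    {"linear":[-4,0.3,0],"turn":[0,0,0]},
    {"linear":[-4,0.3,0],"turn":[0,0,0]},
    {"linear":[-4,0.3,0],"turn":[0,0,0]},
    {"linear":[-4,0.3,0],"turn":[0,0,0]},
    {"linear":[-4,0.3,0],"turn":[0,0,0]},
    {"linear":[-4,0.3,0],"turn":[0,0,0]},
    {"linear":[-3,0.2,0],"turn":[0,0,0]}
  ]
}}

```text
t: 1.98
eef_pos: [0.3606, 0.2247, 0.2313]
tcp_rot: [-3.142, 0.0, 2.024]
ft_force: [-0.0, 0.8, 0.3]
gripper_width: -0.001
```

>>> {"fn": "carry_out", "kwargs": {
  "increments": [
    {"linear":[-3,0.2,0],"turn":[0,0,0]},
    {"linear":[-4,0.3,0],"turn":[0,0,0]},
    {"linear":[-4,0.3,0],"turn":[0,0,0]},
    {"linear":[-4,0.3,0],"turn":[0,0,0]},
    {"linear":[-4,0.3,0],"turn":[0,0,0]},
    {"linear":[-2.5,0.1,0],"turn":[0,0,0]},
    {"linear":[0,0,0],"turn":[0,0,0]}
  ]
}}

```text
t: 2.85
eef_pos: [0.469, 0.0386, 0.231]
tcp_rot: [-3.141, -0.0, 2.023]
ft_force: [0.6, 0.2, 0.2]
gripper_width: -0.003
```

>>> {"fn": "carry_out", "kwargs": {
  "increments": [
    {"linear":[0,0,2],"turn":[0,0,0]},
    {"linear":[0,0,3],"turn":[0,0,0]},
    {"linear":[0,0,3],"turn":[0,0,0]},
    {"linear":[0,0,2],"turn":[0,0,0]},
    {"linear":[0,0,1.4],"turn":[0,0,0]},
    {"linear":[0,0,0],"turn":[0,0,0]}
  ]
}}

```text
t: 3.6
eef_pos: [0.4678, 0.0402, 0.1168]
tcp_rot: [-3.14, -0.001, 2.028]
ft_force: [0.6, 1.0, 0.2]
gripper_width: 0.004
```

```bash
python3 - <<'E'
from h import *
c=cap('scene');im=cv2.resize(c['pixels'][120:320,180:450,::-1],None,fx=2.8,fy=2.8);cv2.imwrite('pics/s1.png',im)
s=status.state();print(s['eef_pos'],s['joint_pos'],s['ft_force'])
E
```

```text
[0.46836447 0.04016598 0.11745655] [ 8.55488454e-02  2.15395106e-01 -3.50178086e-01  1.00558040e+00
 -3.08127463e-07 -3.71571563e-01] [ 1.18305159 -0.0816758  -0.44109672]
```

View pics/s1.png

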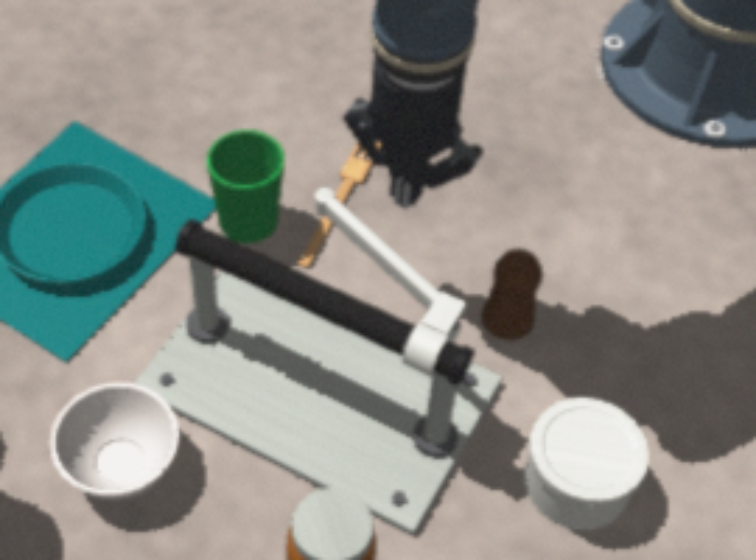

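The picture shows the closed fingers at about (405,190), clear of the lever. The flared linkages lie parallel to the bar, so a push along tool +y is clear. Approaching now.

>>> {"fn": "carry_out", "kwargs": {
  "increments": [
    {"linear":[-0.4,1.1,0],"turn":[0,0,0]},
    {"linear":[-0.4,1.1,0],"turn":[0,0,0]},
    {"linear":[-0.4,1.1,0],"turn":[0,0,0]},
    {"linear":[-0.3,0.8,0],"turn":[0,0,0]},
    {"linear":[-0.2,0.5,0],"turn":[0,0,0]},
    {"linear":[-0.2,0.5,0],"turn":[0,0,0]},
    {"linear":[0,0,0],"turn":[0,0,0]}
  ]
}}

```text
t: 4.53
eef_pos: [0.5222, 0.0452, 0.1171]
tcp_rot: [-3.14, -0.0, 2.028]
ft_force: [-2.1, -0.2, 0.7]
gripper_width: 0.001
```

>>> {"fn": "carry_out", "kwargs": {
  "increments": [
    {"linear":[-0.2,0.5,0],"turn":[0,0,0]},
    {"linear":[-0.2,0.5,0],"turn":[0,0,0]},
    {"linear":[-0.2,0.5,0],"turn":[0,0,0]},
    {"linear":[-0.2,0.5,0],"turn":[0,0,0]},
    {"linear":[-0.2,0.5,0],"turn":[0,0,0]},
    {"linear":[0,0,0],"turn":[0,0,0]}
  ]
}}

```text
t: 5.28
eef_pos: [0.5489, 0.0478, 0.1168]
tcp_rot: [-3.14, -0.001, 2.029]
ft_force: [-7.3, 1.4, 0.3]
gripper_width: -0.001
```

>>> {"fn": "carry_out", "kwargs": {
  "increments": [
    {"linear":[-0.1,0.4,0],"turn":[0,0,0]},
    {"linear":[-0.1,0.4,0],"turn":[0,0,0]},
    {"linear":[-0.1,0.3,0],"turn":[0,0,0]},
    {"linear":[0,0.1,0],"turn":[0,0,0]},
    {"linear":[0,0,0],"turn":[0,0,0]}
  ]
}}

```text
t: 5.9
eef_pos: [0.5603, 0.0503, 0.1166]
tcp_rot: [-3.139, -0.002, 2.029]
ft_force: [-7.7, 1.5, -0.3]
gripper_width: -0.0
```

>>> {"fn": "carry_out", "kwargs": {
  "increments": [
    {"linear":[0,0.15,0],"turn":[0,0,0]},
    {"linear":[0,0.15,0],"turn":[0,0,0]},
    {"linear":[0,0,0],"turn":[0,0,0]}
  ]
}}

```text
t: 6.28
eef_pos: [0.563, 0.0514, 0.1166]
tcp_rot: [-3.139, -0.001, 2.028]
ft_force: [-8.0, 0.2, -0.1]
gripper_width: 0.001
```

>>> {"fn": "carry_out", "kwargs": {
  "increments": [
    {"linear":[0,0.15,0],"turn":[0,0,0]},
    {"linear":[0,0,0],"turn":[0,0,0]}
  ]
}}

```text
t: 6.52
eef_pos: [0.5643, 0.052, 0.1167]
tcp_rot: [-3.139, -0.001, 2.028]
ft_force: [-7.9, -0.8, -1.1]
gripper_width: 0.002
```

>>> {"fn": "carry_out", "kwargs": {
  "increments": [
    {"linear":[0,0.15,0],"turn":[0,0,0]},
    {"linear":[0,0,0],"turn":[0,0,0]}
  ]
}}

```text
t: 6.78
eef_pos: [0.5655, 0.0524, 0.1166]
tcp_rot: [-3.138, -0.001, 2.028]
ft_force: [-8.0, -1.3, 0.2]
gripper_width: 0.0
```

>>> {"fn": "carry_out", "kwargs": {
  "increments": [
    {"linear":[0,0.1,0],"turn":[0,0,0]},
    {"linear":[0,0,0],"turn":[0,0,0]}
  ]
}}

```text
t: 7.02
eef_pos: [0.5656, 0.0525, 0.1166]
tcp_rot: [-3.137, -0.001, 2.028]
ft_force: [-11.9, -2.8, 2.2]
gripper_width: -0.0
```

The position has stalled and the force has jumped from 8 to 12 N, so this is the stop. I'll hold here and check with a picture.

>>> {"fn": "carry_out", "kwargs": {
  "increments": [
    {"linear":[0,0,0],"turn":[0,0,0]},
    {"linear":[0,0,0],"turn":[0,0,0]},
    {"linear":[0,0,0],"turn":[0,0,0]},
    {"linear":[0,0,0],"turn":[0,0,0]},
    {"linear":[0,0,0],"turn":[0,0,0]},
    {"linear":[0,0,0],"turn":[0,0,0]},
    {"linear":[0,0,0],"turn":[0,0,0]},
    {"linear":[0,0,0],"turn":[0,0,0]}
  ]
}}

```text
t: 8.02
eef_pos: [0.5657, 0.0525, 0.1166]
tcp_rot: [-3.137, -0.001, 2.028]
ft_force: [-10.3, -2.2, 2.6]
gripper_width: -0.002
```

```bash
cat > chk.py <<'E'
import sys
from h import *
c=cap('scene');im=cv2.resize(c['pixels'][120:320,180:450,::-1],None,fx=2.8,fy=2.8);cv2.imwrite('pics/'+sys.argv[1],im)
p=cloud(c);z=p[...,2];v=c['pixels'].max(-1)
near=(abs(p[...,0]-.58)<.12)&(abs(p[...,1]-.1)<.16)
a=near&(v<60)&(z>.135)&(z<.17);r=cv2.minAreaRect(p[a][:,:2].astype(np.float32)*1000);print('bar',r)
w=near&(v>120)&(z>.14)&(z<.157);q=p[w][:,:2]
t=np.radians(26.2);st=(q-[.604,.1025])@np.array([[np.cos(t),-np.sin(t)],[np.sin(t),np.cos(t)]])  # stand x,y
for lo in(-70,-50,-25,0,25,50): 
    m=(st[:,1]*1e3>lo)&(st[:,1]*1e3<lo+20)&(st[:,0]<-.014)
    if m.any():print(lo,m.sum(),(st[m][:,0]*1e3).round().min(),(st[m][:,0]*1e3).mean().round(1))
s=status.state();print(s['t'],s['eef_pos'],s['ft_force'])
E
python3 chk.py s2.png
```

```text
bar ((582.9684448242188, 91.72715759277344), (83.77593994140625, 269.6453552246094), 25.791263580322266)
-70 38 -46.0 -37.0
-50 46 -51.0 -37.7
-25 33 -44.0 -36.4
0 11 -45.0 -42.6
25 10 -45.0 -42.2
50 11 -45.0 -43.3
8.075 [0.56563938 0.05251938 0.11661894] [-10.95601056  -2.02765066   1.9767232 ]
```

View pics/s2.png

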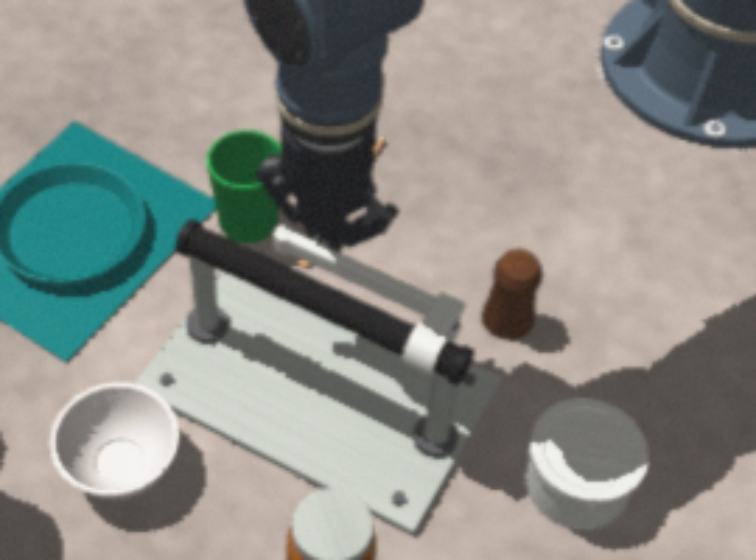

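The picture shows the lever from (285,235) to (440,305), parallel to the bar, with the stand in place. Its blade line is at x ≈ -40 mm in the stand's frame, as expected at the stop. Releasing now.

>>> {"fn": "carry_out", "kwargs": {
  "increments": [
    {"linear":[0,-0.5,0],"turn":[0,0,0]},
    {"linear":[0.3,-0.9,0],"turn":[0,0,0]},
    {"linear":[0.3,-1,0],"turn":[0,0,0]},
    {"linear":[0.4,-1,0],"turn":[0,0,0]},
    {"linear":[0.4,-1,0],"turn":[0,0,0]},
    {"linear":[0.4,-1,0],"turn":[0,0,0]},
    {"linear":[0.4,-1,0],"turn":[0,0,0]},
    {"linear":[0.2,-0.8,0],"turn":[0,0,0]}
  ]
}}

```text
t: 9.07
eef_pos: [0.4924, 0.043, 0.1175]
tcp_rot: [3.141, 0.0, 2.029]
ft_force: [-0.3, -0.6, 0.1]
gripper_width: 0.001
```

>>> {"fn": "carry_out", "kwargs": {
  "increments": [
    {"linear":[0,0,0],"turn":[0,0,0]},
    {"linear":[0,0,0],"turn":[0,0,0]},
    {"linear":[0,0,0],"turn":[0,0,0]},
    {"linear":[0,0,0],"turn":[0,0,0]}
  ]
}}

```text
t: 9.57
eef_pos: [0.4929, 0.0428, 0.1172]
tcp_rot: [-3.141, 0.0, 2.028]
ft_force: [0.5, 0.0, -1.0]
gripper_width: -0.001
```

```bash
python3 chk.py s3.png
```

```text
bar ((551.870849609375, 76.57500457763672), (150.05828857421875, 270.374267578125), 25.796968460083008)
-70 18 -102.0 -92.9
-50 51 -101.0 -88.6
-25 44 -90.0 -79.6
0 47 -81.0 -69.9
25 50 -72.0 -60.6
50 50 -63.0 -51.6
9.625 [0.49284716 0.04285168 0.11722502] [ 0.15457289 -0.1924122  -0.3235794 ]
```

View pics/s3.png

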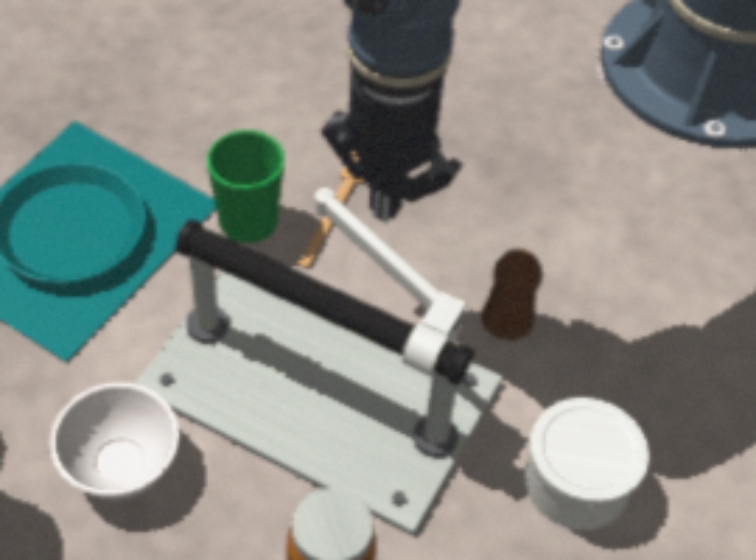

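The lever is back at rest: tip at (323,197), blade slope about 20°, and no contact force. Pressing again along the same path.

>>> {"fn": "carry_out", "kwargs": {
  "increments": [
    {"linear":[-0.3,0.8,0],"turn":[0,0,0]},
    {"linear":[-0.3,0.8,0],"turn":[0,0,0]},
    {"linear":[-0.3,0.8,0],"turn":[0,0,0]},
    {"linear":[-0.3,0.7,0],"turn":[0,0,0]},
    {"linear":[-0.3,0.7,0],"turn":[0,0,0]},
    {"linear":[-0.3,0.7,0],"turn":[0,0,0]},
    {"linear":[-0.2,0.6,0],"turn":[0,0,0]},
    {"linear":[-0.2,0.6,0],"turn":[0,0,0]}
  ]
}}

```text
t: 10.62
eef_pos: [0.5521, 0.0486, 0.1166]
tcp_rot: [-3.138, -0.002, 2.029]
ft_force: [-7.3, 2.9, 0.2]
gripper_width: 0.001
```

>>> {"fn": "carry_out", "kwargs": {
  "increments": [
    {"linear":[-0.1,0.4,0],"turn":[0,0,0]},
    {"linear":[-0.1,0.4,0],"turn":[0,0,0]},
    {"linear":[0,0.3,0],"turn":[0,0,0]},
    {"linear":[0,0.2,0],"turn":[0,0,0]},
    {"linear":[0,0.1,0],"turn":[0,0,0]},
    {"linear":[0,0,0],"turn":[0,0,0]},
    {"linear":[0,0,0],"turn":[0,0,0]}
  ]
}}

```text
t: 11.5
eef_pos: [0.565, 0.0525, 0.1164]
tcp_rot: [-3.137, -0.002, 2.028]
ft_force: [-7.7, 0.0, 0.4]
gripper_width: -0.0
```

>>> {"fn": "carry_out", "kwargs": {
  "increments": [
    {"linear":[0,0.15,0],"turn":[0,0,0]},
    {"linear":[0,0,0],"turn":[0,0,0]},
    {"linear":[0,0,0],"turn":[0,0,0]}
  ]
}}

```text
t: 11.88
eef_pos: [0.5655, 0.0527, 0.1163]
tcp_rot: [-3.136, -0.001, 2.028]
ft_force: [-11.0, -2.4, 2.2]
gripper_width: 0.003
```

>>> {"fn": "carry_out", "kwargs": {
  "increments": [
    {"linear":[0,0,0],"turn":[0,0,0]},
    {"linear":[0,0,0],"turn":[0,0,0]},
    {"linear":[0,0,0],"turn":[0,0,0]},
    {"linear":[0,0,0],"turn":[0,0,0]},
    {"linear":[0,0,0],"turn":[0,0,0]}
  ]
}}

```text
t: 12.5
eef_pos: [0.5655, 0.0527, 0.1164]
tcp_rot: [-3.136, -0.001, 2.028]
ft_force: [-12.1, -3.1, 2.0]
gripper_width: -0.001
```

```bash
python3 chk.py s4.png
```

```text
bar ((581.7793579101562, 91.87576293945312), (84.4556884765625, 268.0271301269531), 25.853445053100586)
-70 38 -47.0 -37.6
-50 47 -50.0 -37.6
-25 36 -43.0 -36.6
0 10 -44.0 -42.5
25 11 -45.0 -43.3
50 11 -46.0 -42.3
12.55 [0.56550675 0.05270526 0.11632869] [-11.81399066  -2.14338795   2.07083103]
```

View pics/s4.png

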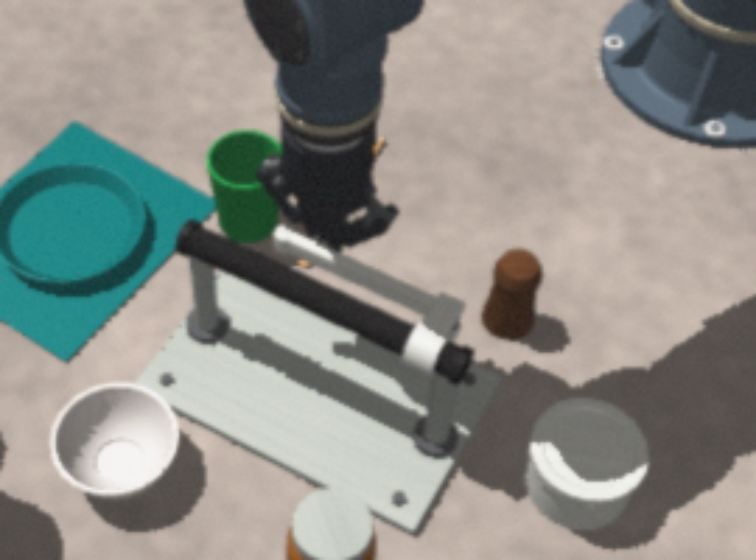

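The lever is again parallel to the bar and held with about 12 N, and nothing else has moved.

```bash
python3 -c "from cell import arm; print(arm.sign_off())"
```

```text
the job is handed in; nothing more can be done
None
```

I pressed the brake lever in to its stop with the side of the closed fingers and held it there for over a second. I then let it spring fully back out, pressed it to the stop again, and handed the job in while still holding it.

**Stop:** both times the arm stalled at the same place and the force rose from about 8 N to about 12 N. In the last picture the lever is parallel to the bar, about 40 mm from the bar's axis, as it should be at the stop.

**Release:** the camera showed the lever back at its 20° rest angle, with no force on the fingers.

**Surroundings:** the stand, the plate and the bystanders in view look unmoved in the last picture. The jar is cut off at its edge and the fork is mostly hidden behind the gripper. I checked this by eye only.

**One check was unusable:** with the arm in view, my automatic fit of the bar's position also picked up the dark fingers. I judged the stand and bar by the picture and the bar's unchanged angle instead. The bar was not touched as far as I could see, but I had no direct reading of contact with it.

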